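# Fill the bead tube and hold it up at the counter's eye

## Task

Tip all five porcelain beads out of the scoop through the wide funnel into the clear tube while the cam lever is still down, then stand the empty scoop upright on the bench and let go of it. Then swing the cam lever by its ball knob up to the cam's highest lift point, where the tube stands level with the sensor eye, and do not let go: the return spring would pull the lever back, so finish while the gripper is still holding the lever steady there. Leave the other things on the bench where they are.

Things in the scene. Friction and masses are not known exactly. Their poses are not given: they have to be found in the camera images.
- fixture: Bead-count fixture, screwed to the bench. Origin at bench level under the tube's axis; z up, -x is the side to which the resting lever sticks out (roughly to the robot), lever at -y. Grey base plate x -90..110, y -117..58 mm, 12 high; two guide rods at x +-30, y 42, 117 high; black sensor eye on a post at +x, 97 high; bearing block at y -92, 72 high.
- funnel_rim (a point): Centre of the funnel's mouth: outer diameter 112 mm, inner 106. 147 mm above the bench when the lever is down. The aluminium funnel narrows over 45 mm of height into the clear tube (inner diameter 40 mm) below; funnel and tube are one piece fixed to the lift plate and rise together (12 mm at most).
- tube_floor (a point): Centre of the inner floor of the clear tube, 35 mm above the bench when the lever is down; the tube proper is 67 mm deep from here to the funnel's throat.
- lift_stage (a joint): Height of the tube and funnel above their lowest position, m. 0 with the lever down, greatest (0.012) at the cam's highest lift point; it sinks again when the lever is turned past that point.
- cam_lever (a joint): Angle of the cam lever, rad. 0 = at rest: it slants up towards the fixture's -x side, 0.5 rad above level. Grows as it swings up to the vertical and over towards +x; highest lift at 1.07, lever vertical; end stop at 1.7. A return spring pulls it back to 0 from everywhere (about 3 to 4 N at the knob near the top).
- lever_pivot (a point): Point on the lever's turning axis (the fixture's y axis direction), in the plane in which the lever's arm swings: at x = 0, y = -125, z = 50 mm in the fixture's frame. It does not move.
- lever_knob: Black ball knob, 28 mm, origin at its centre, on the lever's 10 mm steel arm, 130 mm from lever_pivot. Turns easily on its arm about the lever's axis direction. At rest 112 mm above the bench, 114 mm to the fixture's -x side of the pivot; at highest lift straight above the pivot, 180 mm above the bench. The funnel is 55 mm away from it at least.
- scoop: Aluminium scoop with a black upright handle, 130 to 210 g. Origin under the middle of its tray; z up, nose (pouring end) towards -x, handle at +x. Tray inside 60 mm wide, walls 26 high, floor 4 thick; the open nose is a ramp rising at 25 degrees from x -45 to -65 mm: beads roll out when it is tipped nose down well beyond that (35 to 50 degrees).
- scoop_grip (a point): Where to grip the scoop: the middle of the flat black handle plate, at x = 66, z = 66 mm in the scoop's frame. The plate is 14 mm thick (along the scoop's y), 36 mm long (along x) and stands up to 88 mm above the scoop's underside.
- scoop_nose (a point): Lip of the scoop's nose, at x = -65, z = 11 mm in the scoop's frame.
- bead0: White porcelain bead, a ball of 18 mm, 10 g; origin at its centre. One of five, all start in the scoop.
- bead1: White porcelain bead, a ball of 18 mm, 10 g; origin at its centre. One of five, all start in the scoop.
- bead2: White porcelain bead, a ball of 18 mm, 10 g; origin at its centre. One of five, all start in the scoop.
- bead3: White porcelain bead, a ball of 18 mm, 10 g; origin at its centre. One of five, all start in the scoop.
- bead4: White porcelain bead, a ball of 18 mm, 10 g; origin at its centre. One of five, all start in the scoop.
- relay: Bystander: white plug-in relay 45 x 60 x 98 mm, standing.
- contactor: Bystander: black and grey contactor 75 x 55 x 93 mm.
- lamp: Bystander: glass bulb in a round black lamp holder, 90 mm wide, 141 mm high.
- screwdriver: Bystander: screwdriver lying on the bench.
- terminals: Bystander: white terminal strip 85 x 20 x 26 mm.
- reel: Bystander: small reel of copper wire, 64 mm wide, 38 mm high.
Mind the look-alikes: they are no part of the job. What is shaped like the scoop but red is not meant.

How it is judged:
By the outcome, as a careful person would: the job done as asked, in the order asked, and still so for the second after the job is handed in, while the arm keeps its last pose, push and grip.
It also fails if it takes over 67 s, if anything falls off the work surface, if the arm or the gripper's body presses on something with over 40 N, if the wrist force passes 120 N, or if a joint passes its speed limit or range.

## Robot

A 6-joint arm with a two-finger parallel gripper is mounted at the origin on the work surface. World frame = base frame: x ahead of the robot, y to its left, z up, the work surface at z = 0. Lengths are in m, angles in degrees, forces in N, time in s.
With the tool pointing down it reaches from about 0.375 to 0.9 m from the base axis. Payload 3.1 kg.
Tool frame: the origin (TCP) lies at the very end of the fingers, on their centre line; the grasp point (between the pads) lies 19 mm behind it; z points along the fingers, y is the direction in which the jaws open and shut (so a half turn about z gives the same grasp; the last joint's range is limited). The gripper opens to 87 mm and grips with 3 to 60 N. Pads are 19 mm wide; open, the fingers measure 117 mm over their backs; the gripper's body (75 mm by 190 mm) begins 51 mm behind the grasp point.
Start: joints at [-10.227, 30.224, 82.088, -0, 67.689, -10.227], TCP at [0.625, 0, 0.223] pointing down, gripper open.
Joint ranges: [-176.69, 176.69], [-43.24, 126.21], [12.49, 139.97], [-82, 262], [0, 151.66], [-163.58, 163.58]. Speed limits (degrees/s): [159.86, 159.86, 180, 180, 180, 180].

## Interface

Orientations are given as a 3x3 rotation matrix whose columns are the frame's x, y, z axes.
In Python, from rig import readout, capture, camera_model, bot, spot_in, regions_of gives the robot as it stands.
- The arm moves only by the tool send_rows, never from a script. Its argument "moves" is a list that holds one entry, the list of rows, each a list of 7 numbers: the turn, a rotation vector about the tool's x, y, z in degrees, then the shift along the tool's x, y, z in cm, then the opening, from -1 (shut) to 1 (fully open). A call has exactly 5 rows; each row shifts and turns the commanded pose from where the row before left it, along the tool's axes as they then stand; what a row does not reach is not made up. A row lasts 1/10 s, in which the tool goes at most 50 mm and 8.59 degrees, less where a joint would pass 70% of its speed; a pose out of reach is approached as far as the arm can. A call with a gripper value outside its range is refused whole. The fingers move at their own pace and stop on an object; the grip force is fixed at half the most. Time passes only in rows, so rows that do not move let the fingers close, or fill a call up. It gives the time, the measured TCP pose, the force and the opening at its end, in the units of the state.
- readout.read_state(): the state, without advancing time (a new reading comes with each control period).
- capture(name): name is "scene" or "side" or "wrist"; returns the picture (420x560x3 uint8, blue, green, red); there is no depth.
- camera_model(name): a dict with "camera_matrix" (3x3 intrinsics, pixels), "pose" (4x4, takes a point from camera to world coordinates). Camera axes: x right, y up, looking along -z (the intrinsics and any distortion apply to the point x, -y, -z); pixel columns grow to the right and rows downward; lengths in m; the calibration is good to about 2 mm. A picture is of the moment at which its call begins: read the wrist's pose just before it. camera_model takes no time and is no camera call; for the wrist camera it gives the pose at the moment of the call.
- bot.hand_in(): hands the job in, once; it reports no verdict.
Trained networks look in the newest picture that a camera, given by its name, has taken for a name from the list of things; names that differ only in an ending like _2 or _b are one class to them, and where a whole thing is asked for, a point or a joint stands for the part that bears it (a point fixed in the world has none). Each returns a list of dicts, best first, with "p" (0 to 1); they miss things now and then, are a little off and sometimes report something else, mostly with a low value. They report only what shows in the picture. A call takes as long as a camera call. They do not tell look-alikes from the thing itself.
- spot_in(camera, thing): "location" ([x, y, z] in m, in world coordinates, good to about 4 mm: the middle of the surface that is visible of it).
- regions_of(camera, thing): "mask" (420x560 bool, what is visible of it).
The state is a dict: "time_s": time; "joint_positions": joint angles; "qvel": joint speeds; "tau": joint torques, N m; "position": TCP position; "tcp_rot": TCP orientation; "force": force on the tool from outside, world axes, zero at the start; "moment": the same for the moment, N m; "opening": opening from 0.0 (shut) to 1.0 (fully open).
Only numpy, scipy, OpenCV 4.12 (cv2) and the standard library are available. Lean on these libraries where they do the work, as an engineer would, in place of code of your own. Each camera call takes 0.05 s, during which the arm holds its last target. There are 200 camera calls.

## Working session

There is one attempt and no reset: what is moved stays moved. The work goes in short steps, Python scripts to look and compute and a tool call to move; the robot and the scene stay as the last step left them, time stands still between calls to the robot, and variables do not carry over. Pictures are saved under pics/ and viewed, about 8 in all and at most 12, crops included, and the job is handed in when it is done.

Besides the shell and the picture viewer there is one more tool, called after "Emit:" as a command line: name --argument value ..., lists and objects as JSON in quotes. send_rows: Moves the arm, as the interface text tells. Its arguments: {"type":"object","properties":{"moves":{"type":"array","items":{"type":"array","items":{"type":"array","items":{"type":"number"}}}}},"required":["moves"]}

```bash
ls; mkdir -p pics; python3 - <<'E'
from rig import readout,capture,camera_model,spot_in
import cv2,numpy as np
a=capture("scene");b=capture("side")
cv2.imwrite("pics/scene.png",cv2.resize(a,(784,588)));cv2.imwrite("pics/side.png",cv2.resize(b,(784,588)))
for c in("scene","side"):
  m=camera_model(c);print(c,np.round(m["camera_matrix"],1).tolist(),np.round(m["pose"],3).tolist(),[k for k in m])
  for t in("scoop","scoop_grip","scoop_nose","lever_knob","funnel_rim","fixture","lever_pivot","tube_floor"):
    print(t,[(np.round(d["location"],3).tolist(),round(d["p"],2)) for d in spot_in(c,t)][:4])
s=readout.read_state();print(s["time_s"],s["position"],s["tcp_rot"],s["force"])
E
```

```text
pics
scene [[542.4, 0.0, 278.2], [0.0, 542.4, 209.6], [0.0, 0.0, 1.0]] [[0.526, -0.518, 0.675, 1.317], [0.851, 0.314, -0.422, -0.468], [0.007, 0.796, 0.605, 0.862], [0.0, 0.0, 0.0, 1.0]] ['camera_matrix', 'pose']
scoop [([0.502, 0.242, 0.01], 0.68), ([0.192, 0.392, 0.014], 0.6)]
scoop_grip [([0.511, 0.243, 0.013], 0.9), ([0.193, 0.392, 0.012], 0.8), ([0.297, 0.12, 0.021], 0.57)]
scoop_nose [([0.296, 0.118, 0.019], 0.92), ([0.505, 0.242, 0.012], 0.75), ([0.193, 0.392, 0.009], 0.73), ([0.557, -0.187, 0.07], 0.48)]
lever_knob [([0.491, -0.203, 0.119], 0.41)]
funnel_rim [([0.566, -0.058, 0.106], 0.86), ([0.558, 0.062, 0.013], 0.62)]
fixture [([0.592, -0.086, 0.057], 0.73)]
lever_pivot [([0.593, -0.085, 0.056], 0.81), ([0.506, 0.24, 0.009], 0.65)]
tube_floor [([0.57, -0.056, 0.105], 0.97)]
side [[398.0, 0.0, 281.5], [0.0, 398.0, 206.1], [0.0, 0.0, 1.0]] [[-0.873, 0.298, -0.387, 0.035], [-0.488, -0.56, 0.669, 0.815], [-0.017, 0.773, 0.634, 0.831], [0.0, 0.0, 0.0, 1.0]] ['camera_matrix', 'pose']
scoop [([0.193, 0.395, 0.004], 0.96), ([0.318, 0.151, 0.012], 0.79), ([0.567, -0.053, 0.114], 0.51), ([0.559, -0.047, 0.045], 0.48)]
scoop_grip [([0.486, 0.26, 0.01], 0.87), ([0.723, -0.044, 0.05], 0.71), ([0.322, 0.154, 0.01], 0.67), ([0.195, 0.396, 0.004], 0.59)]
scoop_nose [([0.319, 0.151, 0.011], 0.84), ([0.196, 0.394, 0.004], 0.65), ([0.488, 0.256, 0.015], 0.63)]
lever_knob []
funnel_rim [([0.572, -0.052, 0.114], 0.86)]
fixture [([0.56, -0.049, 0.043], 0.79), ([0.35, 0.386, 0.041], 0.29)]
lever_pivot [([0.559, -0.042, 0.045], 0.57)]
tube_floor [([0.567, -0.058, 0.117], 0.58)]
0.9 [6.24975401e-01 4.65974340e-05 2.22579097e-01] [[ 2.57225987e-05  9.99999999e-01  2.80684122e-05]
 [ 1.00000000e+00 -2.57226098e-05  3.93715884e-07]
 [ 3.94437877e-07  2.80684021e-05 -1.00000000e+00]] [0.28211844 0.30732499 0.20730386]
```

View pics/scene.png

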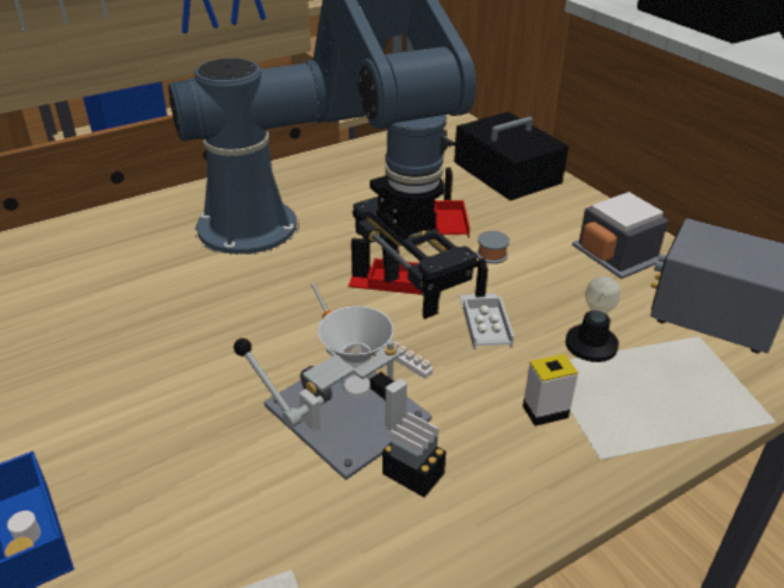

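View pics/side.png

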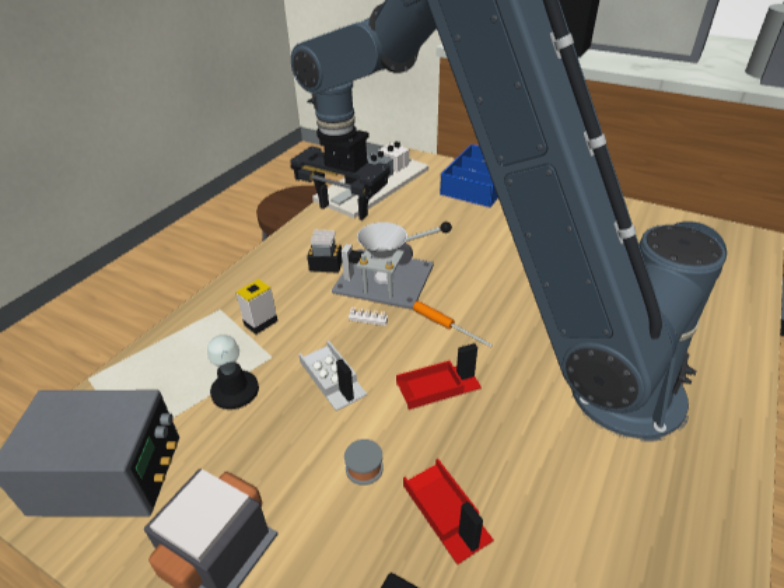

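The metallic scoop with white beads is at scene px (487,320) and side px (332,372). The two red look-alikes are at side px (440,383) and (447,510), so I rule them out. The fixture is at scene px (350,390), with the knob at (242,346).

```bash
cat > h.py <<'E'
import numpy as np,cv2
from rig import readout,capture,camera_model,spot_in,regions_of
def ray(m,uv):
    K=m["camera_matrix"];P=np.array(m["pose"]);x=np.linalg.solve(K,[uv[0],uv[1],1]);
    d=P[:3,:3]@[x[0],-x[1],-x[2]];return P[:3,3],d/np.linalg.norm(d)
def onz(m,uv,z):
    o,d=ray(m,uv);return o+d*(z-o[2])/d[2]
def tri(*mu):
    A=np.zeros((3,3));b=np.zeros(3)
    for m,uv in mu:
        o,d=ray(m,uv);M=np.eye(3)-np.outer(d,d);A+=M;b+=M@o
    return np.linalg.solve(A,b)
def proj(m,p):
    P=np.linalg.inv(np.array(m["pose"]));c=P[:3,:3]@p+P[:3,3];q=m["camera_matrix"]@[c[0],-c[1],-c[2]];return q[:2]/q[2]
E
python3 - <<'E'
from h import *
S=camera_model("scene");D=camera_model("side")
f=lambda *a:np.round(a[0],3)
print("knob",f(tri((S,np.array([242,346])/1.4),(D,np.array([446,228])/1.4))))
print("handle top side",f(onz(D,np.array([345,362])/1.4,.088)))
print("rim",f(tri((S,np.array([355.5,331])/1.4),(D,np.array([383,237])/1.4))),f(onz(S,np.array([355.5,331])/1.4,.147)),f(onz(D,np.array([383,237])/1.4,.147)))
for uv in((462,297),(496,294),(475,345),(511,343)):print(f(onz(S,np.array(uv)/1.4,.02)))
print("base corners",[f(onz(S,np.array(uv)/1.4,.012)) for uv in((265,405),(347,472),(431,412))],[f(onz(D,np.array(uv)/1.4,.012)) for uv in((333,288),(411,304),(433,262))])
b=capture("side");a=capture("scene")
c1=cv2.resize(b[230:310,200:280],(400,400),interpolation=2);c2=cv2.resize(a[190:270,310:390],(400,400),interpolation=2)
cv2.imwrite("pics/crop.png",np.hstack([c1,c2]))
w=capture("wrist");cv2.imwrite("pics/w0.png",w)
E
```

```text
knob [ 0.476 -0.2    0.11 ]
handle top side [0.464 0.256 0.088]
rim [ 0.565 -0.057  0.142] [ 0.571 -0.059  0.147] [ 0.56  -0.051  0.147]
[0.456 0.227 0.02 ]
[0.481 0.286 0.02 ]
[0.575 0.167 0.02 ]
[0.603 0.222 0.02 ]
base corners [array([ 0.512, -0.19 ,  0.012]), array([ 0.693, -0.145,  0.012]), array([0.658, 0.021, 0.012])] [array([0.661, 0.015, 0.012]), array([ 0.475, -0.02 ,  0.012]), array([ 0.501, -0.184,  0.012])]
```

View pics/crop.png

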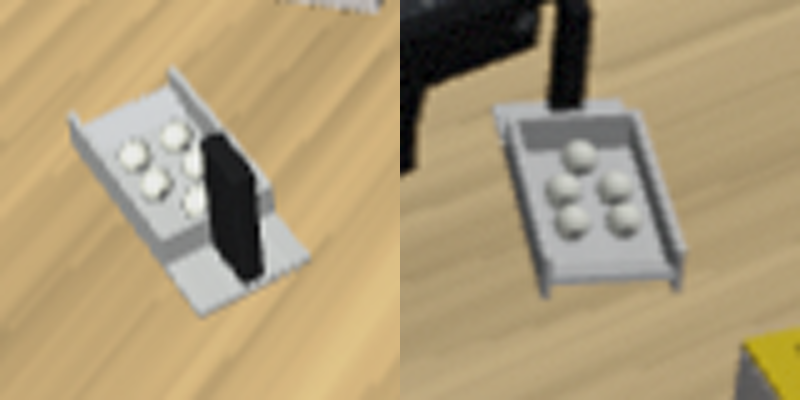

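Crop confirms it: a silver-grey scoop with five white beads, black handle on the robot side, and the nose pointing away at about -27°. I'll move above the handle.

Emit:
send_rows --moves '[[[0, 0, 0, 4.2, -2.6, 0, 1], [0, 0, 0, 4.2, -2.6, 0, 1], [0, 0, 0, 4.2, -2.6, 0, 1], [0, 0, 0, 4.2, -2.6, 0, 1], [0, 0, 0, 4.2, -2.6, 0, 1]]]'

```text
time_s: 1.55
position: [0.4939, 0.2114, 0.2227]
tcp_rot: [[0.001, 1.0, 0.001], [1.0, -0.001, 0.0], [0.0, 0.001, -1.0]]
force: [0.4, -0.2, -0.3]
opening: 1.001
```

Emit:
send_rows --moves '[[[0, 0, 0, 4.2, -2.6, 0, 1], [0, 0, -8, 0, 0, 0, 1], [0, 0, -8, 0, 0, 0, 1], [0, 0, -8, 0, 0, 0, 1], [0, 0, -8, 0, 0, 0, 1]]]'

```text
time_s: 2.05
position: [0.4689, 0.2524, 0.2227]
tcp_rot: [[-0.535, 0.845, 0.0], [0.845, 0.535, 0.0], [-0.0, 0.0, -1.0]]
force: [0.4, 0.6, 0.2]
opening: 0.997
```

Emit:
send_rows --moves '[[[0, 0, -8, 0, 0, 0, 1], [0, 0, -8, 0, 0, 0, 1], [0, 0, -8, 0, 0, 0, 1], [0, 0, -7, 0, 0, 0, 1], [0, 0, 0, 0, 0, 0, 1]]]'

```text
time_s: 2.55
position: [0.469, 0.2521, 0.2227]
tcp_rot: [[-0.891, 0.454, 0.0], [0.454, 0.891, 0.0], [-0.0, 0.0, -1.0]]
force: [-0.4, -0.3, -0.1]
opening: 0.998
```

```bash
python3 - <<'E'
from h import *
s=readout.read_state();print(s["time_s"],np.round(s["position"],4),np.round(s["tcp_rot"],3).tolist(),np.round(s["joint_positions"],1))
W=camera_model("wrist");w=capture("wrist");cv2.imwrite("pics/w1.png",cv2.resize(w,(784,588)));np.save("W1.npy",np.vstack([W["pose"],np.c_[W["camera_matrix"],np.zeros(3)]]))
print(np.round(W["pose"],3).tolist(),np.round(W["camera_matrix"],1).tolist())
E
```

```text
2.55 [0.469  0.2521 0.2227] [[-0.891, 0.454, 0.0], [0.454, 0.891, 0.0], [-0.0, 0.0, -1.0]] [ 16.2  23.1  95.4  -0.   61.5 -46.8]
[[0.454, -0.855, -0.252, 0.4], [0.891, 0.435, 0.129, 0.287], [-0.0, -0.283, 0.959, 0.384], [0.0, 0.0, 0.0, 1.0]] [[336.0, 0.0, 280.2], [0.0, 336.0, 212.2], [0.0, 0.0, 1.0]]
```

View pics/w1.png

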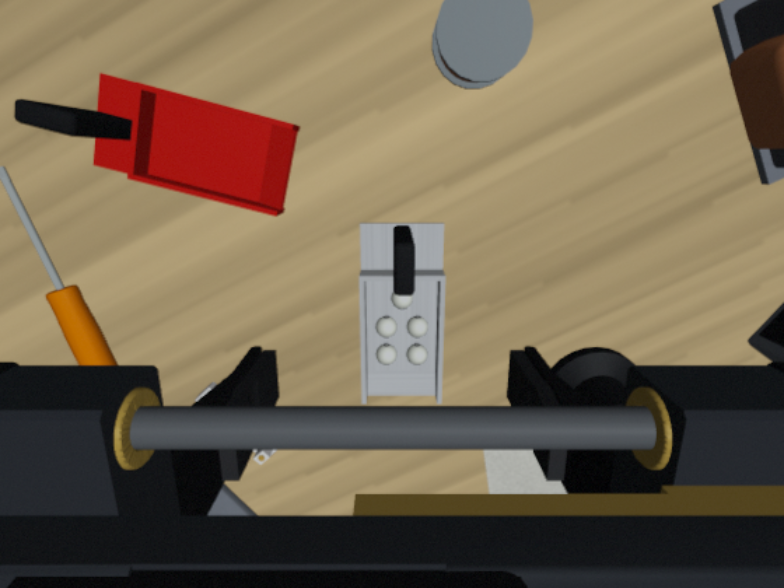

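```bash
python3 - <<'E'
from h import *
A=np.load("W1.npy");W=dict(pose=A[:4],camera_matrix=A[4:,:3])
x=np.array([-.891,.454,0]);y=np.array([-.454,-.891,0])
R=np.c_[x,y,[0,0,1]]
lip=onz(W,np.array([402.5,396])/1.4,.011);g=lip+131e-3*x;print("lip",lip,"grip from lip",g)
o=g-.066*x;o[2]=0
P=lambda *p:np.round(proj(W,o+R@(np.array(p)/1e3))*1.4).tolist()
for n,p in dict(lip=(-65,0,11),top0=(48,0,88),top1=(84,0,88),base1=(84,0,4),wl=(45,33,26),wr=(45,-33,26),nl=(-65,33,26)).items():print(n,P(*p))
print("axis at rear", onz(W,np.array([402,224])/1.4,.004))
E
```

```text
lip [0.5831308 0.2041877 0.011    ] grip from lip [0.4664098 0.2636617 0.011    ]
lip [402.0, 396.0]
top0 [406.0, 298.0]
top1 [406.0, 244.0]
base1 [403.0, 225.0]
wl [362.0, 279.0]
wr [446.0, 279.0]
nl [364.0, 405.0]
axis at rear [0.44881253 0.2713118  0.004     ]
```

Emit:
send_rows --moves '[[[0, 0, 0, 1.0, 0.8, 0, 1], [0, 0, 0, 0, 0, 4.4, 1], [0, 0, 0, 0, 0, 4.4, 1], [0, 0, 0, 0, 0, 4.4, 1], [0, 0, 0, 0, 0, 4.4, 1]]]'

```text
time_s: 3.1
position: [0.4637, 0.2647, 0.0454]
tcp_rot: [[-0.89, 0.455, 0.001], [0.455, 0.89, 0.001], [-0.001, 0.001, -1.0]]
force: [1.5, 0.4, -0.8]
opening: 1.0
```

Emit:
send_rows --moves '[[[0, 0, 0, 0, 0, 0, -1], [0, 0, 0, 0, 0, 0, -1], [0, 0, 0, 0, 0, 0, -1], [0, 0, 0, 0, 0, 0, -1], [0, 0, 0, 0, 0, 0, -1]]]'

```text
time_s: 3.6
position: [0.4651, 0.2643, 0.049]
tcp_rot: [[-0.891, 0.454, 0.005], [0.454, 0.891, 0.002], [-0.003, 0.003, -1.0]]
force: [-0.7, 0.1, 0.1]
opening: 0.636
```

Emit:
send_rows --moves '[[[0, 0, 0, 0, 0, 0, -1], [0, 0, 0, 0, 0, 0, -1], [0, 0, 0, 0, 0, 0, -1], [0, 0, 0, 0, 0, 0, -1], [0, 0, 0, 0, 0, 0, -1]]]'

```text
time_s: 4.1
position: [0.4636, 0.2637, 0.0465]
tcp_rot: [[-0.891, 0.454, -0.0], [0.454, 0.891, -0.0], [0.0, -0.0, -1.0]]
force: [0.1, -1.0, 0.8]
opening: 0.173
```

Emit:
send_rows --moves '[[[0, 0, 0, 0, 0, -1, -1], [0, 0, 0, 0, 0, -2.5, -1], [0, 0, 0, 0, 0, -4.5, -1], [0, 0, 0, 0, 0, -5, -1], [0, 0, 0, 0, 0, -3.7, -1]]]'

```text
time_s: 4.6
position: [0.4638, 0.2639, 0.2165]
tcp_rot: [[-0.891, 0.454, 0.002], [0.454, 0.891, 0.001], [-0.001, 0.001, -1.0]]
force: [1.9, 0.2, -2.5]
opening: 0.158
```

```bash
python3 - <<'E'
from h import *
s=readout.read_state();print(s["time_s"],np.round(s["position"],4),s["opening"],s["force"],np.round(s["joint_positions"],1))
a=capture("scene");b=capture("side")
cv2.imwrite("pics/lift.png",np.hstack([cv2.resize(b[150:330,150:330],(400,400)),cv2.resize(a[100:280,240:420],(400,400))]))
E
```

```text
4.6 [0.4638 0.2639 0.2165] 0.1581503431836719 [ 1.85178378  0.17834228 -2.45037997] [ 17.6  23.6  95.7   0.   60.6 -45.4]
```

View pics/lift.png

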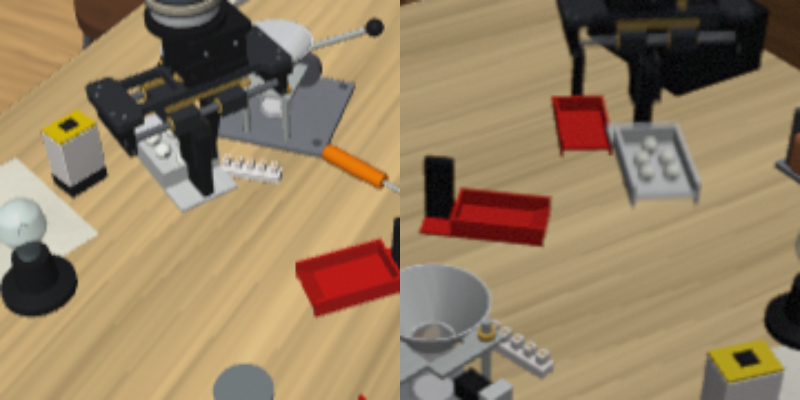

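The scoop is held clear of the bench with all the beads visible in the tray (right crop near (655,160)). Next I carry it to the funnel.

Emit:
send_rows --moves '[[[0, 0, 0, -0.4, -1.0, 0, -1], [0, 0, 0, -0.7, -1.9, 0, -1], [0, 0, 0, -1.0, -2.8, 0, -1], [0, 0, 0, -1.2, -3.1, 0, -1], [0, 0, 0, -1.2, -3.2, 0, -1]]]'

```text
time_s: 5.2
position: [0.4466, 0.1347, 0.2112]
tcp_rot: [[-0.891, 0.453, -0.006], [0.453, 0.891, -0.001], [0.005, -0.004, -1.0]]
force: [0.4, -0.7, -3.1]
opening: 0.162
```

Emit:
send_rows --moves '[[[0, 0, 0, -1.2, -3.2, 0, -1], [0, 0, 0, -1.2, -3.1, 0, -1], [0, 0, 0, -1.0, -2.8, 0, -1], [0, 0, 0, -0.7, -1.9, 0, -1], [0, 0, 0, -0.4, -1.0, 0, -1]]]'

```text
time_s: 5.7
position: [0.4324, 0.0075, 0.2116]
tcp_rot: [[-0.89, 0.456, -0.006], [0.456, 0.89, 0.001], [0.006, -0.002, -1.0]]
force: [-0.1, 0.6, -2.3]
opening: 0.158
```

```bash
python3 - <<'E'
from h import *
s=readout.read_state();print(s["time_s"],np.round(s["position"],4),s["opening"],np.round(s["joint_positions"],1))
a=capture("scene");b=capture("side");w=capture("wrist")
cv2.imwrite("pics/pre.png",np.hstack([cv2.resize(b[80:260,190:370],(400,400)),cv2.resize(a[130:310,160:340],(400,400))]))
p=s["position"];d=-s["tcp_rot"][:,0];lip=p+.131*d-[0,0,.036]
print("lip",np.round(lip,4),"in scene",proj(camera_model("scene"),lip),"side",proj(camera_model("side"),lip))
c=[.565,-.057,.147]
print("rim proj crop scene",(proj(camera_model("scene"),c)-[160,130])*400/180+[400,0],"side",(proj(camera_model("side"),c)-[190,80])*400/180)
E
```

```text
5.7 [0.4324 0.0075 0.2116] 0.15805878077887683 [-13.9  16.6 109.   -0.   54.8 -76.7]
lip [ 0.549  -0.0523  0.1749] in scene [251.1432782  218.81556506] side [276.85877193 162.28486767]
rim proj crop scene [607.31042444 231.87015232] side [185.15328211 195.24347888]
```

View pics/pre.png

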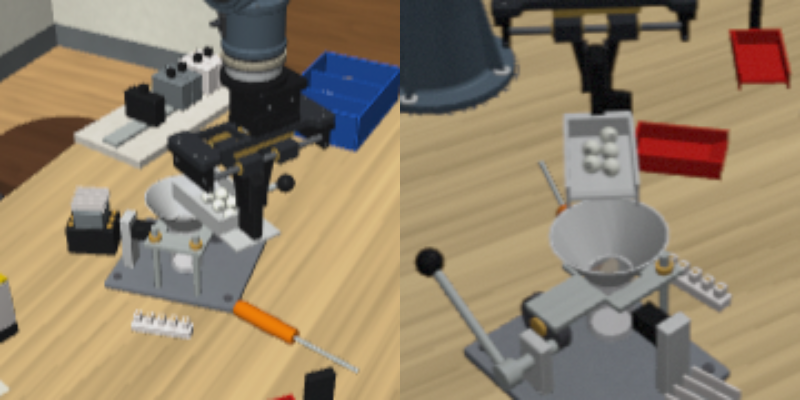

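Emit:
send_rows --moves '[[[0, 3, 0, -0.2, 0, -0.7, -1], [0, 4, 0, -0.25, 0, -0.9, -1], [0, 4, 0, -0.25, 0, -0.9, -1], [0, 4, 0, -0.25, 0, -0.9, -1], [0, 3, 0, -0.2, 0, -0.7, -1]]]'

```text
time_s: 6.35
position: [0.4503, 0.0025, 0.2526]
tcp_rot: [[-0.848, 0.452, -0.277], [0.43, 0.892, 0.141], [0.311, 0.0, -0.95]]
force: [0.5, -0.6, -2.1]
opening: 0.162
```

```bash
cat > lip.py <<'E'
from h import *
s=readout.read_state();p=s["position"];R=s["tcp_rot"]
lip=p-.131*R[:,0]+.036*R[:,2];d=np.array([.891,-.454,0]);e=lip-[.568,-.057,.147]
print(s["time_s"],"theta",np.degrees(np.arcsin(R[2,0])),"lip rel rim: along d %.1f perp %.1f up %.1f"%(e@d*1e3,e@[.454,.891,0]*1e3,e[2]*1e3),"j",np.round(s["joint_positions"],1),s["opening"])
E
python3 lip.py
```

```text
6.35 theta 18.106271400862273 lip rel rim: along d -18.5 perp -0.2 up 30.7 j [-16.3  22.3  93.8   3.3  81.7 -80.4] 0.16179520065217115
```

Emit:
send_rows --moves '[[[0, 2, 0, -0.35, 0, -0.2, -1], [0, 2, 0, -0.35, 0, -0.2, -1], [0, 2, 0, -0.35, 0, -0.2, -1], [0, 2, 0, -0.35, 0, -0.2, -1], [0, 2, 0, -0.35, 0, -0.2, -1]]]'

```text
time_s: 6.85
position: [0.4676, -0.0063, 0.2547]
tcp_rot: [[-0.787, 0.452, -0.42], [0.399, 0.892, 0.213], [0.471, 0.0, -0.882]]
force: [0.1, 0.2, -2.4]
opening: 0.161
```

Emit:
send_rows --moves '[[[0, 2, 0, -0.12, 0, -0.46, -1], [0, 2, 0, -0.12, 0, -0.46, -1], [0, 2, 0, -0.12, 0, -0.46, -1], [0, 2, 0, -0.12, 0, -0.46, -1], [0, 2, 0, -0.12, 0, -0.46, -1]]]'

```text
time_s: 7.35
position: [0.4832, -0.0141, 0.2711]
tcp_rot: [[-0.702, 0.452, -0.55], [0.356, 0.892, 0.279], [0.617, 0.0, -0.787]]
force: [1.1, 0.4, -1.7]
opening: 0.161
```

```bash
python3 lip.py
```

```text
7.35 theta 38.06487966887863 lip rel rim: along d -14.1 perp -0.1 up 14.9 j [-18.4  33.9  77.9   5.4 106.  -81.8] 0.16128983384040682
```

Continue slowly to about 52°, then hold.

Emit:
send_rows --moves '[[[0, 1.5, 0, -0.09, 0, -0.34, -1], [0, 1.5, 0, -0.09, 0, -0.34, -1], [0, 1.5, 0, -0.09, 0, -0.34, -1], [0, 1.5, 0, -0.09, 0, -0.34, -1], [0, 1.5, 0, -0.09, 0, -0.34, -1]]]'

```text
time_s: 7.85
position: [0.4962, -0.0207, 0.2808]
tcp_rot: [[-0.625, 0.452, -0.637], [0.317, 0.892, 0.323], [0.714, -0.0, -0.701]]
force: [-0.5, 0.5, -2.1]
opening: 0.159
```

Emit:
send_rows --moves '[[[0, 1.5, 0, -0.09, 0, -0.34, -1], [0, 1.5, 0, -0.09, 0, -0.34, -1], [0, 1.5, 0, -0.09, 0, -0.34, -1], [0, 1.5, 0, -0.09, 0, -0.34, -1], [0, 0, 0, 0, 0, 0, -1]]]'

```text
time_s: 8.35
position: [0.5075, -0.0267, 0.2864]
tcp_rot: [[-0.555, 0.453, -0.698], [0.282, 0.892, 0.354], [0.783, -0.0, -0.622]]
force: [-0.4, -0.1, -1.0]
opening: 0.159
```

```bash
python3 lip.py; python3 - <<'E'
from h import *
a=capture("scene");b=capture("side")
cv2.imwrite("pics/pour.png",np.hstack([cv2.resize(b[80:260,190:370],(400,400)),cv2.resize(a[130:310,160:340],(400,400))]))
for c in("scene","side"):print(c,[(np.round(d["location"],3).tolist(),round(d["p"],2)) for d in spot_in(c,"bead0")])
E
```

```text
8.35 theta 51.502837693915964 lip rel rim: along d -14.2 perp -0.4 up 14.5 j [-19.3  41.8  67.3   7.  122.  -81.5] 0.15942700685151395
scene []
side [([0.505, -0.012, 0.25], 0.41)]
```

View pics/pour.png

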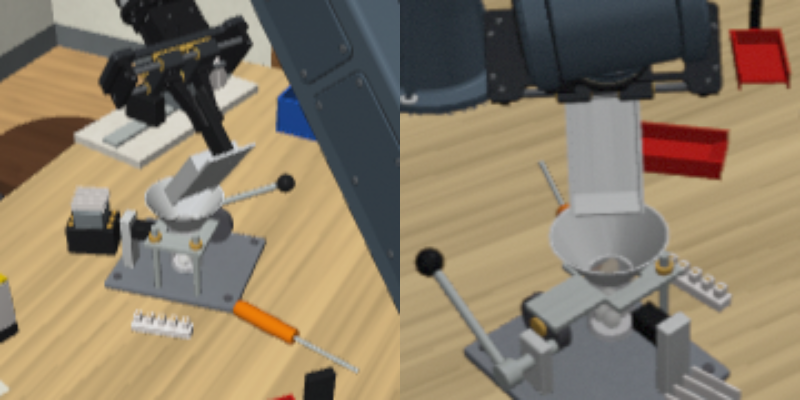

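The tray is empty in the scene view (600,160) and the beads show in the clear tube (610,315). Returning the scoop to its starting spot.

Emit:
send_rows --moves '[[[0, -7, 0, 0, 0, 0, -1], [0, -7.5, 0, 0, 0, 0, -1], [0, -7.5, 0, 0, 0, 0, -1], [0, -7.5, 0, 0, 0, 0, -1], [0, -7.5, 0, 0, 0, 0, -1]]]'

```text
time_s: 9.05
position: [0.5068, -0.0274, 0.289]
tcp_rot: [[-0.864, 0.454, -0.217], [0.44, 0.891, 0.111], [0.244, 0.0, -0.97]]
force: [0.3, 0.7, -1.9]
opening: 0.155
```

Emit:
send_rows --moves '[[[0, -7.5, 0, 0, 0, 0, -1], [0, -7, 0, 0, 0, 0, -1], [0, 0, 0, 0, 0, 0, -1], [0, 0, 0, 2.14, 2.98, 0, -1], [0, 0, 0, 2.14, 2.98, 0, -1]]]'

```text
time_s: 9.55
position: [0.4961, 0.045, 0.2883]
tcp_rot: [[-0.89, 0.457, -0.002], [0.457, 0.89, 0.001], [0.002, 0.0, -1.0]]
force: [0.4, -0.1, -1.2]
opening: 0.154
```

Emit:
send_rows --moves '[[[0, 0, 0, 2.14, 2.98, 0, -1], [0, 0, 0, 2.14, 2.98, 0, -1], [0, 0, 0, 2.14, 2.98, 0, -1], [0, 0, 0, 2.14, 2.98, 0, -1], [0, 0, 0, 2.14, 2.98, 0, -1]]]'

```text
time_s: 10.05
position: [0.4682, 0.2277, 0.2879]
tcp_rot: [[-0.891, 0.454, -0.003], [0.454, 0.891, -0.0], [0.002, -0.001, -1.0]]
force: [0.3, -0.6, -0.8]
opening: 0.158
```

Emit:
send_rows --moves '[[[0, 0, 0, 2.14, 2.98, 0, -1], [0, 0, 0, 0, 0, 4, -1], [0, 0, 0, 0, 0, 4, -1], [0, 0, 0, 0, 0, 4, -1], [0, 0, 0, 0, 0, 0, -1]]]'

```text
time_s: 10.55
position: [0.4588, 0.2613, 0.1629]
tcp_rot: [[-0.891, 0.454, -0.014], [0.454, 0.891, -0.004], [0.011, -0.01, -1.0]]
force: [-1.2, -0.2, -1.4]
opening: 0.161
```

```bash
python3 - <<'E'
from h import *
s=readout.read_state();print(s["time_s"],np.round(s["position"],4),np.round(s["tcp_rot"],3).tolist(),s["opening"],s["force"],np.round(s["joint_positions"],1))
a=capture("scene");b=capture("side");w=capture("wrist")
S=camera_model("scene");c=np.round(proj(S,np.array([.53,.23,.1]))).astype(int)
T=cv2.resize(a[200:300,200:300],(400,400),interpolation=2)
cv2.imwrite("pics/ret.png",np.hstack([cv2.resize(a[c[1]-70:c[1]+70,c[0]-70:c[0]+70],(400,400),interpolation=2),T]))
E
```

```text
10.55 [0.4588 0.2613 0.1629] [[-0.891, 0.454, -0.014], [0.454, 0.891, -0.004], [0.011, -0.01, -1.0]] 0.16073133772958706 [-1.21983666 -0.23096883 -1.35165419] [ 17.5  27.9  98.8   0.   54.2 -45.5]
```

View pics/ret.png

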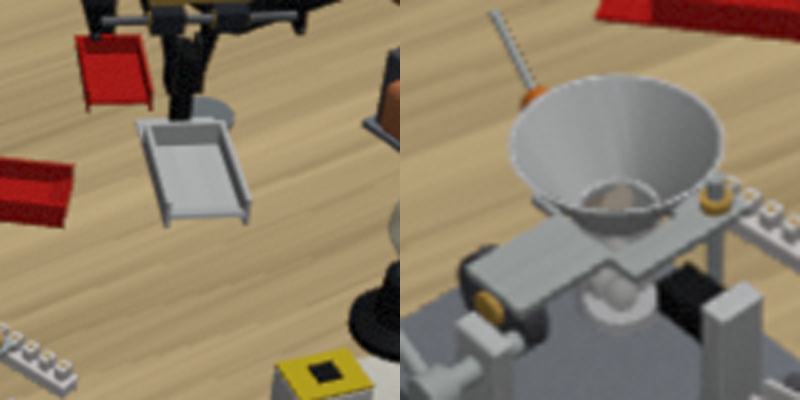

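Emit:
send_rows --moves '[[[0, 0, 0, 0, 0, 4, -1], [0, 0, 0, 0, 0, 4, -1], [0, 0, 0, 0, 0, 2.5, -1], [0, 0, 0, 0, 0, 0, -1], [0, 0, 0, 0, 0, 0, -1]]]'

```text
time_s: 11.2
position: [0.4645, 0.263, 0.0648]
tcp_rot: [[-0.891, 0.454, 0.003], [0.454, 0.891, 0.001], [-0.002, 0.003, -1.0]]
force: [1.4, -0.4, -2.4]
opening: 0.156
```

Emit:
send_rows --moves '[[[0, 0, 0, 0, 0, 0.5, -1], [0, 0, 0, 0, 0, 0.5, -1], [0, 0, 0, 0, 0, 0.2, -1], [0, 0, 0, 0, 0, 0, -1], [0, 0, 0, 0, 0, 0, -1]]]'

```text
time_s: 11.7
position: [0.4626, 0.2626, 0.0512]
tcp_rot: [[-0.891, 0.454, 0.0], [0.454, 0.891, 0.0], [-0.0, 0.0, -1.0]]
force: [-0.1, -0.2, -2.5]
opening: 0.158
```

Emit:
send_rows --moves '[[[0, 0, 0, 0, 0, 0.1, -1], [0, 0, 0, 0, 0, 0.1, -1], [0, 0, 0, 0, 0, 0.1, -1], [0, 0, 0, 0, 0, 0, -1], [0, 0, 0, 0, 0, 0, -1]]]'

```text
time_s: 12.2
position: [0.4625, 0.2625, 0.0479]
tcp_rot: [[-0.891, 0.454, -0.0], [0.454, 0.891, -0.0], [0.0, -0.0, -1.0]]
force: [0.4, -1.2, -1.5]
opening: 0.16
```

Emit:
send_rows --moves '[[[0, 0, 0, 0, 0, 0.1, -1], [0, 0, 0, 0, 0, 0.05, -1], [0, 0, 0, 0, 0, 0, -1], [0, 0, 0, 0, 0, 0, -1], [0, 0, 0, 0, 0, 0, -1]]]'

```text
time_s: 12.7
position: [0.4625, 0.2625, 0.0466]
tcp_rot: [[-0.891, 0.454, 0.0], [0.454, 0.891, -0.0], [-0.0, 0.0, -1.0]]
force: [0.1, -0.6, -0.3]
opening: 0.161
```

Emit:
send_rows --moves '[[[0, 0, 0, 0, 0, 0, 0.4], [0, 0, 0, 0, 0, 0, 0.4], [0, 0, 0, 0, 0, 0, 0.4], [0, 0, 0, 0, 0, 0, 0.4], [0, 0, 0, 0, 0, 0, 0.4]]]'

```text
time_s: 13.2
position: [0.4626, 0.2625, 0.0465]
tcp_rot: [[-0.891, 0.454, 0.0], [0.454, 0.891, 0.0], [-0.0, 0.0, -1.0]]
force: [-0.6, -0.3, -0.3]
opening: 0.525
```

Emit:
send_rows --moves '[[[0, 0, 0, 0, 0, 0, 0.4], [0, 0, 0, 0, 0, 0, 0.4], [0, 0, 0, 0, 0, -2, 0.4], [0, 0, 0, 0, 0, -4, 0.4], [0, 0, 0, 0, 0, -4, 0.4]]]'

```text
time_s: 13.7
position: [0.4618, 0.2622, 0.1469]
tcp_rot: [[-0.891, 0.454, -0.003], [0.454, 0.891, -0.001], [0.002, -0.002, -1.0]]
force: [0.7, 0.7, 0.2]
opening: 0.698
```

Emit:
send_rows --moves '[[[0, 0, 0, 0, 0, -5, 0.4], [0, 0, 0, 0, 0, -5, 0.4], [0, 0, 0, 0, 0, -3, 0.4], [0, 0, 0, 0, 0, 0, 0.4], [0, 0, 0, 0, 0, 0, 0.4]]]'

```text
time_s: 14.2
position: [0.4623, 0.2624, 0.2769]
tcp_rot: [[-0.891, 0.454, 0.001], [0.454, 0.891, 0.0], [-0.001, 0.001, -1.0]]
force: [0.1, -0.4, 0.2]
opening: 0.698
```

```bash
python3 - <<'E'
from h import *
s=readout.read_state();print(s["time_s"],np.round(s["position"],4),s["opening"],s["force"],np.round(s["joint_positions"],1))
a=capture("scene");b=capture("side");w=capture("wrist")
cv2.imwrite("pics/rel.png",np.hstack([cv2.resize(b[220:320,190:290],(400,400),interpolation=2),cv2.resize(a[140:280,140:280],(400,400),interpolation=2)]))
def blob(img,c,r=14):
  x0,y0=int(c[0])-r,int(c[1])-r;g=img[y0:y0+2*r,x0:x0+2*r].max(2);m=(g<55).astype(np.uint8)
  n,l,st,ce=cv2.connectedComponentsWithStats(m);
  return [(st[i].tolist(),(ce[i]+[x0,y0]).round(1).tolist()) for i in range(1,n)]
k=[.479,-.201,.112]
for c,im in(("scene",a),("side",b)):
  q=proj(camera_model(c),k);print(c,q,blob(im,q)); print([(np.round(d["location"],3).tolist(),round(d["p"],2)) for d in spot_in(c,"lever_knob")])
E
```

```text
14.2 [0.4623 0.2624 0.2769] 0.698336318181765 [ 0.06511408 -0.40220683  0.17086683] [ 17.5  19.3  91.6  -0.   69.  -45.5]
scene [173.26673199 247.57787233] [([8, 9, 12, 12, 109], [172.7, 247.5])]
[([0.491, -0.204, 0.119], 0.71)]
side [318.27334854 161.85508789] [([11, 12, 7, 7, 42], [318.1, 162.0])]
[]
```

View pics/rel.png

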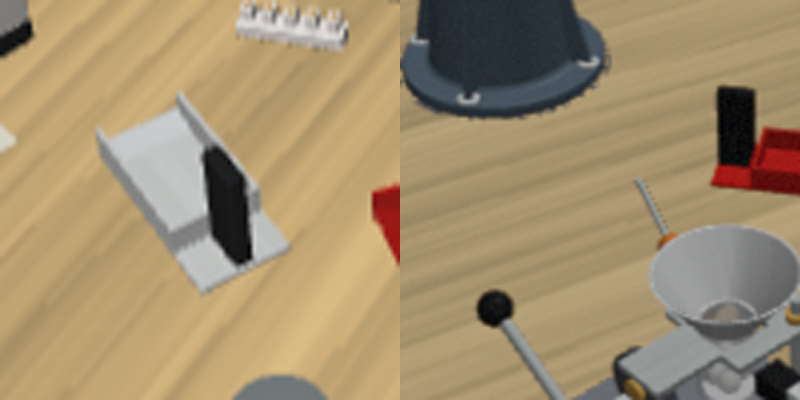

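The scoop stands upright, empty and released at side crop (190,200). The knob's pixels match my model of (0.479,-0.201,0.112) to within 0.6 px, which gives a fixture yaw of about 11°. Moving over the knob.

Emit:
send_rows --moves '[[[0, 0, 0, -2.25, -4.05, 0, 0.4], [0, 0, 0, -2.25, -4.05, 0, 0.4], [0, 0, 0, -2.25, -4.05, 0, 0.4], [0, 0, 0, -2.25, -4.05, 0, 0.4], [0, 0, 0, -2.25, -4.05, 0, 0.4]]]'

```text
time_s: 14.95
position: [0.4702, 0.0294, 0.2755]
tcp_rot: [[-0.891, 0.454, -0.002], [0.454, 0.891, 0.0], [0.002, -0.001, -1.0]]
force: [1.7, 0.4, -0.5]
opening: 0.7
```

Emit:
send_rows --moves '[[[0, 0, 0, -2.25, -4.05, 0, 0.4], [0, 0, 0, -2.25, -4.05, 0, 0.4], [0, 0, 0, -2.25, -4.05, 0, 0.4], [0, 0, 0, -2.25, -4.05, 0, 0.4], [0, 0, 0, -2.25, -4.05, 0, 0.4]]]'

```text
time_s: 15.45
position: [0.4785, -0.2022, 0.2754]
tcp_rot: [[-0.891, 0.454, -0.002], [0.454, 0.891, 0.001], [0.002, 0.001, -1.0]]
force: [0.7, -0.2, -0.2]
opening: 0.698
```

Emit:
send_rows --moves '[[[0, 0, -7.6, 0, 0, 0, 0.4], [0, 0, -7.6, 0, 0, 0, 0.4], [0, 0, -7.6, 0, 0, 0, 0.4], [0, 0, -7.6, 0, 0, 0, 0.4], [0, 0, -7.6, 0, 0, 0, 0.4]]]'

```text
time_s: 15.95
position: [0.4786, -0.2004, 0.2752]
tcp_rot: [[-0.981, -0.196, -0.002], [-0.196, 0.981, 0.002], [0.002, 0.002, -1.0]]
force: [0.8, -0.4, 0.1]
opening: 0.698
```

Emit:
send_rows --moves '[[[0, 0, 0, 0, 0, 3, 0.4], [0, 0, 0, 0, 0, 3, 0.4], [0, 0, 0, 0, 0, 0, 0.4], [0, 0, 0, 0, 0, 0, 0.4], [0, 0, 0, 0, 0, 0, 0.4]]]'

```text
time_s: 16.45
position: [0.48, -0.2011, 0.2174]
tcp_rot: [[-0.982, -0.191, 0.002], [-0.191, 0.982, -0.001], [-0.001, -0.001, -1.0]]
force: [-0.4, 0.7, 0.4]
opening: 0.7
```

```bash
python3 - <<'E'
from h import *
s=readout.read_state();print(s["time_s"],np.round(s["position"],4),np.round(s["tcp_rot"],3).tolist(),np.round(s["joint_positions"],1))
W=camera_model("wrist");w=capture("wrist");cv2.imwrite("pics/w2.png",w)
for n,p in dict(knob=(.479,-.201,.112),pivot=(.592,-.179,.05),rim=(.568,-.057,.147)).items():print(n,proj(W,np.array(p)))
print([(np.round(d["location"],3).tolist(),round(d["p"],2)) for d in spot_in("wrist","lever_knob")])
E
```

```text
16.45 [ 0.48   -0.2011  0.2174] [[-0.982, -0.191, 0.002], [-0.191, 0.982, -0.001], [-0.001, -0.001, -1.0]] [ -35.    22.5   97.4   -0.    59.9 -136. ]
knob [280.72018351 209.51897835]
pivot [280.68440128 294.54894935]
rim [431.86874988 355.57726721]
[([0.478, -0.199, 0.125], 0.82), ([0.578, -0.115, 0.098], 0.21)]
```

View pics/w2.png

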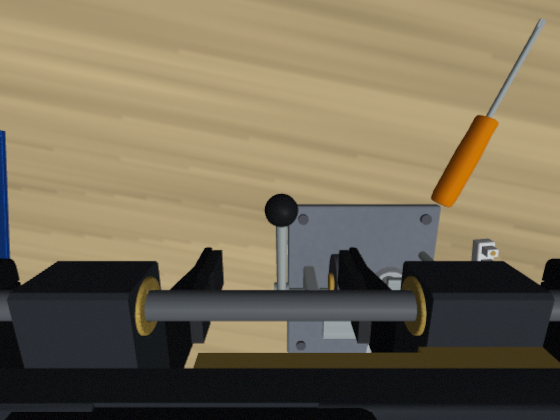

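The knob shows at (281,210), exactly where predicted, with the arm running straight down the image. The yaw is right, so I descend and grip.

Emit:
send_rows --moves '[[[0, 0, 0, 0, 0, 4, 0.4], [0, 0, 0, 0, 0, 4, 0.4], [0, 0, 0, 0, 0, 3, 0.4], [0, 0, 0, 0, 0, 1.3, 0.4], [0, 0, 0, 0, 0, 0, 0.4]]]'

```text
time_s: 17.05
position: [0.4786, -0.2002, 0.0925]
tcp_rot: [[-0.982, -0.191, -0.002], [-0.191, 0.982, 0.002], [0.002, 0.002, -1.0]]
force: [-0.2, 0.0, 0.5]
opening: 0.698
```

Emit:
send_rows --moves '[[[0, 0, 0, 0, 0, 0, -1], [0, 0, 0, 0, 0, 0, -1], [0, 0, 0, 0, 0, 0, -1], [0, 0, 0, 0, 0, 0, -1], [0, 0, 0, 0, 0, 0, -1]]]'

```text
time_s: 17.55
position: [0.4794, -0.2007, 0.0941]
tcp_rot: [[-0.982, -0.191, 0.001], [-0.191, 0.982, -0.001], [-0.001, -0.001, -1.0]]
force: [0.0, -0.7, 0.3]
opening: 0.332
```

Emit:
send_rows --moves '[[[0, 0, 0, 0, 0, 0, -1], [0, 0, 0, 0, 0, 0, -1], [0, 0, 0, 0, 0, 0, -1], [0, 0, 0, 0, 0, 0, -1], [0, 0, 0, 0, 0, 0, -1]]]'

```text
time_s: 18.05
position: [0.4793, -0.2008, 0.0937]
tcp_rot: [[-0.982, -0.191, 0.0], [-0.191, 0.982, -0.001], [-0.0, -0.001, -1.0]]
force: [-0.5, -0.6, 3.3]
opening: 0.301
```

Emit:
send_rows --moves '[[[0, 0, 0, -0.6, 0, -0.99, -1], [0, 0, 0, -0.69, 0, -0.93, -1], [0, 0, 0, -0.77, 0, -0.87, -1], [0, 0, 0, 0, 0, 0, -1], [0, 0, 0, 0, 0, 0, -1]]]'

```text
time_s: 18.55
position: [0.4988, -0.1968, 0.1212]
tcp_rot: [[-0.981, -0.192, -0.001], [-0.192, 0.981, -0.001], [0.001, -0.0, -1.0]]
force: [-4.1, -3.3, 0.8]
opening: 0.303
```

```bash
cat > k.py <<'E'
from h import *
s=readout.read_state();R=s["tcp_rot"];g=s["position"]-.019*R[:,2]
xh=np.array([.982,.191,0]);P=np.array([.4793,-.2008,.112])+.1141*xh;P[2]=.05;e=g-P
print(s["time_s"],"grasp",np.round(g,4),"r %.1f mm phi %.1f deg"%(np.hypot(e@xh,e[2])*1e3,np.degrees(np.arctan2(e[2],-(e@xh)))),"F",np.round(s["force"],1),"open",round(s["opening"],3),"j",np.round(s["joint_positions"],1))
for c in("scene","side"):
  im=capture(c);r=16;q=proj(camera_model(c),g);x0,y0=(q-r).astype(int)
  print(c,"grasp px",q.round(1),[(np.round(d["location"],3).tolist(),round(d["p"],2)) for d in spot_in(c,"lever_knob")][:2],"rim",[(np.round(d["location"],4).tolist(),round(d["p"],2)) for d in spot_in(c,"funnel_rim")][:1])
E
python3 k.py
```

```text
18.55 grasp [ 0.4988 -0.1968  0.1402] r 130.5 mm phi 43.7 deg F [-4.1 -3.3  0.8] open 0.303 j [-3.340e+01  3.180e+01  1.002e+02 -1.000e-01  4.800e+01 -1.344e+02]
scene grasp px [177.5 241.9] [([0.51, -0.196, 0.145], 0.7)] rim [([0.5674, -0.0611, 0.1112], 0.74)]
side grasp px [312.6 153.6] [] rim [([0.5613, -0.0456, 0.0395], 0.43)]
```

Emit:
send_rows --moves '[[[0, 0, 0, -0.84, 0, -0.8, -1], [0, 0, 0, -0.91, 0, -0.72, -1], [0, 0, 0, -0.97, 0, -0.64, -1], [0, 0, 0, -1.02, 0, -0.55, -1], [0, 0, 0, -1.07, 0, -0.45, -1]]]'

```text
time_s: 19.35
position: [0.5454, -0.1877, 0.1531]
tcp_rot: [[-0.982, -0.191, -0.003], [-0.191, 0.982, -0.0], [0.003, 0.0, -1.0]]
force: [-4.6, -3.5, 3.0]
opening: 0.301
```

Emit:
send_rows --moves '[[[0, 0, 0, -1.1, 0, -0.36, -1], [0, 0, 0, -1.13, 0, -0.26, -1], [0, 0, 0, -1.15, 0, -0.15, -1], [0, 0, 0, -1.15, 0, -0.05, -1], [0, 0, 0, 0, 0, 0, -1]]]'

```text
time_s: 19.85
position: [0.5922, -0.1785, 0.1618]
tcp_rot: [[-0.982, -0.191, 0.002], [-0.191, 0.982, -0.0], [-0.002, -0.001, -1.0]]
force: [-3.9, -1.0, 7.0]
opening: 0.301
```

```bash
python3 k.py;python3 - <<'E'
from h import *
a=cv2.imread  # noqa
a=capture("scene");b=capture("side")
S=camera_model("scene");D=camera_model("side")
print("pivot",proj(S,np.array([.592,-.179,.05])),"model knob",proj(S,np.array([.592,-.179,.18])),proj(D,np.array([.592,-.179,.18])))
cv2.imwrite("pics/top.png",np.hstack([cv2.resize(b[90:230,210:350],(400,400),interpolation=2),cv2.resize(a[150:290,150:290],(400,400),interpolation=2)]))
E
```

```text
19.85 grasp [ 0.5922 -0.1785  0.1808] r 130.9 mm phi 90.4 deg F [-3.9 -1.   7. ] open 0.301 j [ -27.1   33.8   86.4    0.    59.7 -128.2]
scene grasp px [204.  249.9] [([0.597, -0.176, 0.079], 0.58), ([0.603, -0.179, 0.189], 0.52)] rim [([0.5722, -0.0592, 0.1197], 0.61)]
side grasp px [284.6 138.4] [] rim [([0.5683, -0.0471, 0.1229], 0.61)]
pivot [208.66876479 298.23348522] model knob [203.8018435  250.26617764] [284.67451108 138.61524465]
```

View pics/top.png

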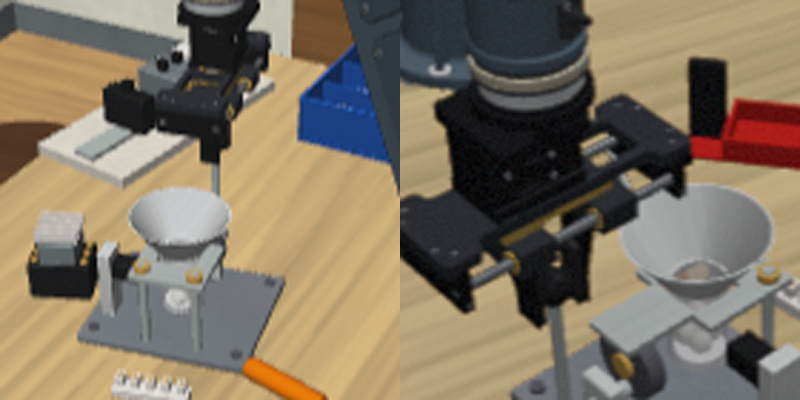

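The lever stands about vertical, the tube is raised and the beads are inside. I'll check the angle numerically from the arm's edges.

```bash
cat > arm.py <<'E'
from h import *
P=np.array([.592,-.179,.05]);xh=np.array([.982,.191,0])
for c in("scene","side"):
  im=cv2.GaussianBlur(capture(c),(3,3),0).astype(float);m=camera_model(c)
  best=[]
  g=np.hypot(cv2.Sobel(im.mean(2),-1,1,0),0)
  sx=cv2.Sobel(im.mean(2),-1,1,0)
  for off in np.arange(-.004,.0041,.001):
   for ph in np.arange(80,101,.5):
    a=np.radians(ph);u=-np.cos(a)*xh+[0,0,np.sin(a)];t=np.arange(.035 if c=="scene" else .085,.105,.001);pts=P+off*xh+t[:,None]*u
    n=np.cross(u,ray(m,proj(m,P))[1]);n/=np.linalg.norm(n)
    v=[]
    for sg in(1,-1):
      q=np.array([proj(m,p+sg*.005*n) for p in pts]).astype(np.float32)
      v.append(cv2.remap(sx.astype(np.float32),q[:,0],q[:,1],1).mean())
    best.append((abs(v[0]-v[1]),ph,off))
  best.sort(reverse=True);print(c,[(round(float(x),1) if i!=2 else round(float(x),3)) for b in best[:6] for i,x in enumerate(b)])
E
python3 arm.py
```

```text
scene [229.3, 91.0, -0.004, 228.9, 90.5, -0.003, 228.2, 91.5, -0.004, 225.5, 90.0, -0.002, 225.2, 89.5, -0.002, 225.2, 90.0, -0.003]
side [343.6, 91.0, -0.004, 342.7, 90.5, -0.003, 338.6, 90.0, -0.002, 336.6, 88.0, 0.001, 335.2, 88.5, 0.0, 334.5, 89.5, -0.001]
```

Emit:
send_rows --moves '[[[0, 0, 0, 0, 0, 0.1, -1], [0, 0, 0, 0, 0, 0, -1], [0, 0, 0, 0, 0, 0, -1], [0, 0, 0, 0, 0, 0, -1], [0, 0, 0, 0, 0, 0, -1]]]'

```text
time_s: 20.85
position: [0.5914, -0.1788, 0.1618]
tcp_rot: [[-0.982, -0.191, 0.002], [-0.191, 0.982, -0.0], [-0.002, -0.001, -1.0]]
force: [-3.5, -0.7, 10.6]
opening: 0.304
```

```bash
python3 k.py; python3 arm.py
```

```text
20.85 grasp [ 0.5913 -0.1788  0.1808] r 130.8 mm phi 90.0 deg F [-3.5 -0.7 10.6] open 0.304 j [ -27.2   33.7   86.6    0.    59.6 -128.2]
scene grasp px [203.7 249.7] [([0.605, -0.179, 0.186], 0.58)] rim [([0.5726, -0.0615, 0.1171], 0.68)]
side grasp px [284.8 138.5] [([0.502, 0.25, 0.007], 0.42)] rim [([0.5697, -0.0483, 0.124], 0.58)]
scene [230.7, 91.5, -0.004, 229.6, 90.5, -0.003, 229.2, 91.0, -0.004, 227.5, 91.0, -0.003, 226.8, 90.0, -0.002, 225.9, 92.0, -0.004]
side [354.9, 91.0, -0.004, 353.5, 90.5, -0.003, 348.9, 90.0, -0.002, 347.7, 88.0, 0.001, 346.8, 88.5, 0.0, 344.5, 87.5, 0.002]
```

Emit:
send_rows --moves '[[[0, 0, 0, 0, 0, -0.2, -1], [0, 0, 0, 0, 0, 0, -1], [0, 0, 0, 0, 0, 0, -1], [0, 0, 0, 0, 0, 0, -1], [0, 0, 0, 0, 0, 0, -1]]]'

```text
time_s: 21.75
position: [0.5908, -0.1788, 0.162]
tcp_rot: [[-0.982, -0.191, -0.0], [-0.191, 0.982, 0.0], [0.0, 0.0, -1.0]]
force: [-2.1, -1.6, 2.4]
opening: 0.299
```

Emit:
send_rows --moves '[[[0, 0, 0, 0, 0, 0, -1], [0, 0, 0, 0, 0, 0, -1], [0, 0, 0, 0, 0, 0, -1], [0, 0, 0, 0, 0, 0, -1], [0, 0, 0, 0, 0, 0, -1]]]'

```text
time_s: 22.25
position: [0.5909, -0.1787, 0.162]
tcp_rot: [[-0.982, -0.191, -0.0], [-0.191, 0.982, 0.0], [0.0, 0.0, -1.0]]
force: [-2.9, -2.8, 0.0]
opening: 0.298
```

```bash
python3 k.py; python3 arm.py
```

```text
22.25 grasp [ 0.5909 -0.1787  0.181 ] r 131.0 mm phi 89.8 deg F [-2.9 -2.8  0. ] open 0.298 j [ -27.2   33.7   86.5   -0.    59.8 -128.2]
scene grasp px [203.6 249.5] [([0.601, -0.179, 0.185], 0.69), ([0.597, -0.175, 0.082], 0.39)] rim [([0.571, -0.0603, 0.1193], 0.84)]
side grasp px [284.9 138.5] [] rim [([0.5702, -0.0496, 0.1249], 0.79)]
scene [229.2, 91.5, -0.004, 229.0, 90.5, -0.003, 228.8, 91.0, -0.004, 226.1, 90.0, -0.002, 226.0, 91.0, -0.003, 224.6, 89.5, -0.002]
side [344.8, 91.0, -0.004, 343.7, 90.5, -0.003, 339.5, 90.0, -0.002, 337.7, 88.0, 0.001, 336.5, 88.5, 0.0, 335.1, 89.5, -0.001]
```

Steady, lever at 90° to within about 1°, low forces. Handing in.

```bash
python3 -c "
from rig import bot
print(bot.hand_in())"
```

```text
the job is handed in; nothing more can be done
None
```

I poured the beads through the funnel while the lever was down. Then I stood the empty scoop upright near where it started and let go of it. After that I swung the lever up by its knob and handed in at about 22 s with the gripper still holding it.

- **Beads and scoop:** Pictures showed an empty tray, beads in the tube and none seen on the bench or in the funnel. I did not count all five one by one inside the tube.
- **Lever:** Two checks put it close to vertical. The gripper position gave 89.8°, and edge fits in both cameras gave about 90–91°, though those fits could not pin the angle to better than 1–2°. The last force reading was about 4 N, which matches the return spring.
- **Lift:** The last picture looked as if the tube was raised, but the rim finder's height readings were too noisy to confirm the full 12 mm.
- **Grip reading:** The gripper showed about 26 mm on the 28 mm knob. It held without slipping through the swing and the final hold.
- **Other things:** The moves kept clear of the other things, and none looked moved in the pictures. I did not measure them separately.

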